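# Re-order the vials on the acrylic risers so their caps line up

### The arm

A 6-joint arm with a two-finger parallel gripper is mounted at the origin on the work surface. World frame = base frame: x ahead of the robot, y to its left, z up, the work surface at z = 0. Lengths are in mm, angles in rad, forces in N, time in s.
With the tool pointing down it reaches from about 300 to 775 mm from the base axis. Payload 14.6 kg.
Tool frame: the origin (TCP) lies between the finger pads; the fingertips stand 19 mm ahead of it and the grasp point (between the pads) is the TCP; z points along the fingers, y is the line along which they close (so a half turn about z gives the same grasp; the last joint's range is limited). The gripper opens to 94 mm and grips with 3 to 60 N. Pads are 16 mm wide; open, the fingers measure 119 mm over their backs; the gripper's body (75 mm by 177 mm) begins 78 mm behind the grasp point.
Start: joints at [1.271, 0.3, 1.521, -0, 1.321, -0.067], TCP at [126.885, 535.154, 224.446] pointing down, gripper open.
Joint ranges: [-3.03, 3.03], [-0.79, 2.21], [0.23, 2.52], [-1.04, 4.18], [0, 3.07], [-2.55, 2.55]. Speed limits (rad/s): [2.22, 2.22, 2.57, 3.14, 3.14, 3.14].

### API

Orientations are given as [roll, pitch, yaw] about the fixed x, y, z axes, in that order (R = Rz(yaw) Ry(pitch) Rx(roll)).
In Python, from cell import monitor, imaging, job, find_in, trace gives the robot as it stands. The module is installed in compiled form; this text tells all that it offers.
- The arm moves only by the tool arm_command, never from a script. Its argument "steps" is a list of rows, each a list of 5 numbers: the opening, from 0 (shut) to 1 (fully open), then the shift along the tool's x, y, z in mm, then the turn about the tool's z in degrees. In form: [[gripper, dx, dy, dz, turn], ...]. A call has 1 to 20 rows; each row is the pose to reach, as a shift and turn from the pose commanded when the call began, along the tool's axes at that moment; what a row does not reach only later rows make up. A row lasts 1/8 s, in which the tool goes at most 62.5 mm and 10.7 degrees, less where a joint would pass 70% of its speed; a pose out of reach is approached as far as the arm can. A call with a gripper value outside its range is refused whole. The fingers move at their own pace and stop on an object; "force" is the grip in N (left out, the last holds). Time passes only in rows, so rows that repeat a pose let the fingers close. It gives the time, the measured TCP pose, the force, the opening and the grip force at its end, in the units of the state.
- monitor.read_state(): the state, without advancing time (a new reading comes with each control period).
- imaging.camera(name): name is "side" or "top" or "wrist"; returns a dict with "img" (400x640x3 uint8, red, green, blue), "mtx" (3x3 intrinsics, pixels), "view" (4x4, takes a point from world to camera coordinates). Camera axes: x right, y down, z forward; pixel columns grow to the right and rows downward; lengths in mm; the calibration is good to about 2 mm. A picture is of the moment at which its call begins. There is no depth.
- job.sign_off(): hands the job in; it is judged then, once.
Trained networks look in a picture, given as the dict that the camera call returned (one of the last four; its "shot" number tells which), for a name from the list of things; names that differ only in an ending like _2 or _b are one class to them, and where a whole thing is asked for, a point or a joint stands for the part that bears it (a point fixed in the world has none). Each returns a list of dicts, best first, with "p" (0 to 1); they miss things now and then, are a little off and sometimes report something else, mostly with a low value. They report only what shows in the picture. A call takes as long as a camera call.
- find_in(picture, target): "rect" ([centre column, centre row, width, height] in pixels, round what is visible of it).
- trace(picture, target): "region" (400x640 bool, what is visible of it) and "rect" ([centre column, centre row, width, height] in pixels, round what is visible of it).
The state is a dict: "clock": time; "joints": joint angles; "qd": joint speeds; "effort": joint torques, N m; "eef_pos": TCP position; "eef_rot": TCP orientation; "wrist_force": force on the tool from outside, world axes, zero at the start; "moment": the same for the moment, N m; "finger_gap": finger opening in mm; "finger_force": force on a finger pad.
Only numpy, scipy, OpenCV 4.12 (cv2) and the standard library are available. Lean on these libraries where they do the work, as an engineer would, in place of code of your own. Each camera call takes 0.05 s, during which the arm holds its last target. There are 200 camera calls.

### The job

The three vials are standing on the wrong clear plinths: move them so that the tallest vial stands on the lowest plinth, the medium one on the middle plinth and the shortest on the highest plinth, each upright in the middle of the grey pad, so that all the caps come out level. While you swap them, park one vial upright on the empty cork coaster (leave it empty again at the end); the table is damp with fog, so never let a vial touch the table top. Set the vials down gently without dropping or tipping them, and leave the olive dish, the pill timer and the keyring tag where they are.

Things in the scene. Friction and masses are not known exactly. Their poses are not given: they have to be found in the camera images.
- vial_tall_center (a point): The tallest and slimmest closed amber glass vial with black screw cap and paper band, loose, upright at the start, a plain cylinder 26 mm in diameter and 95 mm high over the cap. Point: its centre, 47.5 mm above its underside; z is its own axis, up. 40 to 115 g.
- vial_medium_center (a point): The medium closed amber glass vial with black screw cap and paper band, loose, upright at the start, a plain cylinder 33 mm in diameter and 75 mm high over the cap. Point: its centre, 37.5 mm above its underside; z is its own axis, up. 40 to 115 g.
- vial_short_center (a point): The shortest and widest closed amber glass vial with black screw cap and paper band, loose, upright at the start, a plain cylinder 40 mm in diameter and 55 mm high over the cap. Point: its centre, 27.5 mm above its underside; z is its own axis, up. 40 to 115 g.
- plinth_low_top (a point): The lowest and widest clear acrylic plinth, a fixed solid block 90 x 90 mm and 20 mm high, with a thin grey round felt pad 54 mm in diameter in the middle of its top. Point: centre of the pad, on the top face, 20 mm above the table; z up.
- plinth_mid_top (a point): The middle clear acrylic plinth, a fixed solid block 80 x 80 mm and 40 mm high, with a thin grey round felt pad 54 mm in diameter in the middle of its top. Point: centre of the pad, on the top face, 40 mm above the table; z up.
- plinth_high_top (a point): The highest and narrowest clear acrylic plinth, a fixed solid block 70 x 70 mm and 60 mm high, with a thin grey round felt pad 54 mm in diameter in the middle of its top. Point: centre of the pad, on the top face, 60 mm above the table; z up.
- coaster_top (a point): Round cork coaster, fixed, 90 mm in diameter and 10 mm thick, empty at the start. Point: centre of its top face, 10 mm above the table; z up.
- dish: Round white ceramic olive dish with a few olives, loose bystander, 100 mm in diameter at the rim, 34 mm high. Origin: centre of its underside; z up.
- timer: Round blue pill timer with a white press button on top, loose bystander, 68 mm in diameter, 32 mm high with the button. Origin: centre of its underside; z up.
- tag: Matte black aluminium keyring tag lying flat, with a thin steel ring at its +x end, loose bystander, 62 x 28 x 4 mm (ring reaches 55 mm from the origin). Origin: centre of its underside; x along its length, z up.

How it is judged:
By the outcome, as a careful person would: the job done as asked, in the order asked, and still so for the second after the job is handed in, with the robot touching nothing.
It also fails if it takes over 112 s, if anything falls off the work surface, if the arm or the gripper's body presses on something with over 40 N, if the wrist force passes 120 N, or if a joint passes its speed limit or range.

## Working session

There is one attempt and no reset: what is moved stays moved. The work goes in short steps, Python scripts to look and compute and a tool call to move; the robot and the scene stay as the last step left them, time stands still between calls to the robot, and variables do not carry over. Pictures are saved under pics/ and viewed, at most 14 in all, crops included, and the job is handed in when it is done.

Besides the shell and the picture viewer there is one more tool, called by a JSON object that holds its "api" and its "payload", one argument or row to a line. arm_command: Moves the arm, as the interface text tells. Its arguments: {"type":"object","properties":{"steps":{"type":"array","items":{"type":"array","items":{"type":"number"}}},"force":{"type":"number"}},"required":["steps"]}

```bash
mkdir -p pics
python3 - <<'E'
from cell import monitor, imaging, find_in
import cv2
s=monitor.read_state(); print(s)
for n in ("top","side"):
    p=imaging.camera(n); cv2.imwrite(f"pics/{n}0.png",p["img"][:,:,::-1]); print(n,p["mtx"].tolist(),p["view"].round(3).tolist())
    for t in "vial_tall_center vial_medium_center vial_short_center plinth_low_top plinth_mid_top plinth_high_top coaster_top dish timer tag".split():
        try: print(t,[( [round(float(v),1) for v in d["rect"]],round(float(d["p"]),2)) for d in find_in(p,t)[:2]])
        except Exception as e: print(t,e)
E
```

```text
{'clock': 0.0, 'joints': array([ 1.27138427e+00,  3.00456188e-01,  1.52157315e+00,  6.06917202e-06,
        1.32071744e+00, -6.65941675e-02]), 'qd': array([-0.00258246,  0.0003876 , -0.00024479, -0.00014207,  0.00156792,
       -0.00028814]), 'effort': array([-1.68480554e-03, -5.31812561e+01, -3.52721214e+01,  7.07562268e-02,
        2.46234139e-02, -1.05894815e-04]), 'eef_pos': array([126.8228212 , 534.9294103 , 223.89785998]), 'eef_rot': array([-3.14044148e+00, -8.26665941e-05,  2.90877321e+00]), 'wrist_force': array([-0.99337452,  0.5116503 , -0.42184893]), 'moment': array([-0.02323113,  0.01415777,  0.05523515]), 'finger_force': 0.0, 'finger_gap': 93.89091728077939}
top [[446.88716277933054, 0.0, 320.631813800895], [0.0, 446.88716277933054, 200.618158578649], [0.0, 0.0, 1.0]] [[-0.018, -1.0, -0.002, 3.726], [-0.994, 0.018, -0.11, 528.7], [0.11, -0.0, -0.994, 912.06], [0.0, 0.0, 0.0, 1.0]]
vial_tall_center [([184.2, 232.6, 27.2, 14.7], 0.77)]
vial_medium_center [([253.8, 159.3, 19.7, 29.7], 0.56), ([449.9, 243.1, 48.2, 49.8], 0.31)]
vial_short_center [([327.4, 243.6, 14.6, 17.1], 
[... 555 characters left out ...]
84.545], [-0.239, -0.473, -0.848, 207.458], [0.353, 0.771, -0.53, 832.695], [0.0, 0.0, 0.0, 1.0]]
vial_tall_center [([257.5, 159.3, 8.6, 40.7], 0.86), ([428.2, 295.8, 38.4, 35.5], 0.59)]
vial_medium_center [([323.9, 166.7, 9.3, 28.2], 0.54), ([259.8, 181.0, 37.1, 23.8], 0.49)]
vial_short_center [([286.6, 242.0, 52.2, 33.6], 0.71), ([286.0, 227.6, 17.6, 27.6], 0.57)]
plinth_low_top [([286.3, 245.6, 56.0, 32.5], 0.76)]
plinth_mid_top [([262.6, 179.9, 37.6, 27.5], 0.56)]
plinth_high_top [([325.3, 188.8, 37.0, 32.7], 0.61)]
coaster_top [([383.6, 245.2, 38.5, 31.2], 0.66)]
dish [([337.1, 307.4, 53.6, 46.5], 0.67)]
timer [([426.2, 294.7, 36.8, 34.8], 0.97)]
tag [([298.4, 167.7, 17.8, 10.6], 0.52)]
```

Run:
```python
import cv2
a=cv2.imread("pics/top0.png")[100:320,130:530]; b=cv2.imread("pics/side0.png")[100:350,200:500]
cv2.imwrite("pics/t.png",cv2.resize(a,None,fx=2,fy=2,interpolation=2)); cv2.imwrite("pics/s.png",cv2.resize(b,None,fx=2.4,fy=2.4,interpolation=2))
```

```text
(no output)
```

View pics/t.png

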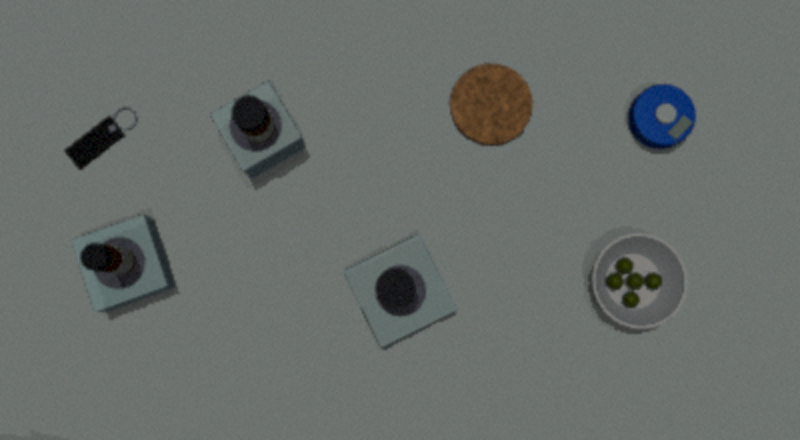

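View pics/s.png

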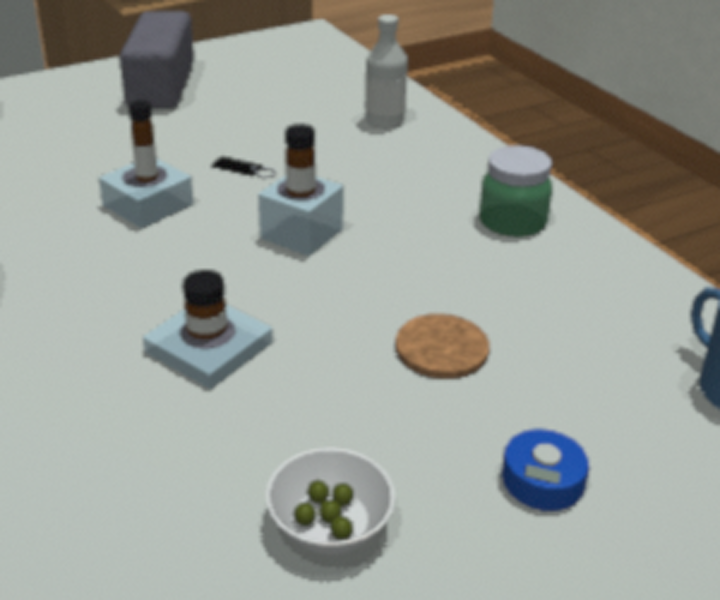

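The top view shows the short vial on the low plinth (px 331,245), the tall one on the mid (190,230) and the medium one on the high (258,162). The coaster is empty at (375,152). In crop coordinates, the side view agrees.

```bash
cat > h.py <<'E'
import numpy as np, cv2
from cell import monitor, imaging, find_in, trace
def ray(p,uv,z):
    V=p["view"]; R=V[:3,:3]; t=V[:3,3]; C=-R.T@t
    d=R.T@np.linalg.solve(p["mtx"],[uv[0],uv[1],1]); return (C+d*(z-C[2])/d[2])[:2]
def proj(p,X):
    X=np.atleast_2d(X); c=X@p["view"][:3,:3].T+p["view"][:3,3]; q=c@p["mtx"].T; return q[:,:2]/q[:,2:]
def delta(x,y,z,s=None):
    s=s or monitor.read_state()
    from scipy.spatial.transform import Rotation as R
    return R.from_euler("xyz",s["eef_rot"]).as_matrix().T@(np.array([x,y,z])-s["eef_pos"])
E
python3 - <<'E'
from h import *
p=imaging.camera("top"); q=imaging.camera("side")
for n,uv,z in [("tallcap",(177.5,228),135),("medcap",(254,156),135),("shortcap",(329,245),75),("coaster",(375.5,152),10),("midpad",(190,230.5),40),("highpad",(258,162),60),("lowpad",(331,245),20),("timer",(462,158),25),("dish",(449,241),30),("tag",(175,171),3)]: print(n,ray(p,uv,z).round(1))
print("side")
for n,uv,z in [("tallcap",(140,107),135),("medcap",(300,132),135),("shortcap",(204,280),75),("coaster",(442,344),10)]:
    print(n,ray(q,(uv[0]/2.4+200,uv[1]/2.4+100),z).round(1))
w=imaging.camera("wrist"); V=w["view"]; print("wrist cam", (-V[:3,:3].T@V[:3,3]).round(1), V[:3,:3].round(2).tolist(), w["mtx"][0,0])
print(delta(0,0,0)+0, monitor.read_state()["eef_rot"])
E
```

```text
tallcap [470.8 260.5]
medcap [604.1 118.3]
shortcap [434.9 -21. ]
coaster [ 634.9 -127.3]
midpad [470.4 265.1]
highpad [607.5 121.3]
lowpad [435.4 -26.1]
timer [ 615.1 -309.7]
dish [ 439.  -271.7]
tag [602.5 310.4]
side
tallcap [469.5 252.5]
medcap [602.8 112.9]
shortcap [439.1 -17.4]
coaster [ 634.7 -130.8]
wrist cam [ 49.2 554.3 383.9] [[0.23, 0.97, 0.0], [0.94, -0.22, 0.28], [0.27, -0.06, -0.96]] 299.8767920326314
[-1.71920508e-02 -5.49985765e+02  2.24439130e+02] [-3.14158247e+00 -4.92306307e-06  2.90878198e+00]
```

{"api": "arm_command", "payload": {
  "steps": [
    [1,-398,-190,0,0],
    [1,-398,-190,0,0],
    [1,-398,-190,0,0],
    [1,-398,-190,0,0],
    [1,-398,-190,0,0],
    [1,-398,-190,0,0],
    [1,-398,-190,0,0],
    [1,-398,-190,0,0],
    [1,-398,-190,0,0],
    [1,-398,-190,0,0],
    [1,-398,-190,0,0],
    [1,-398,-190,0,0]
  ]
}}

```text
clock: 2.75
eef_pos: [469.9, 259.0, 224.6]
eef_rot: [3.141, 0.0, 2.91]
wrist_force: [0.2, 0.0, -0.0]
finger_gap: 94.0
finger_force: 0.0
```

Run:
```python
from h import *
w=imaging.camera("wrist"); cv2.imwrite("pics/w1.png",w["img"][:,:,::-1]); np.savez("w1",**{k:w[k] for k in("img","mtx","view")})
print(monitor.read_state()["eef_pos"])
```

```text
[470.02983427 258.85046313 224.5612417 ]
```

View pics/w1.png

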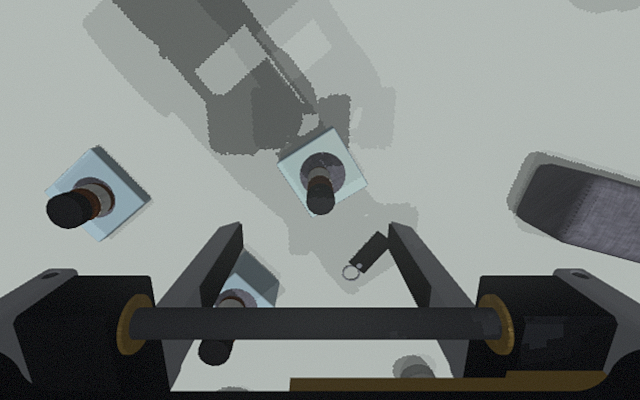

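The wrist view shows the mid plinth with its pad at about (322,173) and the tall cap at (320,200). The low plinth is at left (97,193), and the high plinth is half hidden by the bar. Next I'll fit silhouettes.

```bash
cat >> h.py <<'E'
from scipy.optimize import minimize
VI={"tall":(13,95),"medium":(16.5,75),"short":(20,55)}
PL={"low":(90,20),"mid":(80,40),"high":(70,60)}
A=np.linspace(0,2*np.pi,48,endpoint=False); CI=np.c_[np.cos(A),np.sin(A)]
def hull(p,P,Z):
    X=np.vstack([np.c_[P,np.full(len(P),z)] for z in Z]); 
    return cv2.convexHull(proj(p,X).astype(np.float32))
def mask(h,S=4):
    m=np.zeros((400*S,640*S),np.uint8); cv2.fillConvexPoly(m,np.round((h+.5)*S).astype(int),255); return cv2.resize(m,(640,400),interpolation=cv2.INTER_AREA)/255.
def iou(m,r): return np.minimum(m,r).sum()/np.maximum(m,r).sum()
def fit(f,x0,step):
    s=np.vstack([x0]+[np.array(x0)+np.eye(len(x0))[i]*step[i] for i in range(len(x0))])
    return minimize(f,x0,method="Nelder-Mead",options=dict(initial_simplex=s,xatol=.1,fatol=1e-4))
def fitvial(p,n,xy,z0,show=True):
    r,H=VI[n]; out=[]
    for d in trace(p,f"vial_{n}_center")[:2]:
        o=fit(lambda v:-iou(mask(hull(p,CI*r+v[:2],(z0,z0+H))),d["region"]),xy,(5,5)); out.append((round(float(d["p"]),2),o.x.round(1),round(-o.fun,2)))
    return out
E
python3 - <<'E'
from h import *
for c in("wrist","top","side"):
    p=imaging.camera(c)
    for n,xy,z in(("tall",(470,258),40),("medium",(604,116),60),("short",(436,-20),20)):
        print(c,n,fitvial(p,n,xy,z))
    # plinth traces
    for n,xy,vn in(("mid",(470,262),"tall"),("high",(607,120),"medium"),("low",(436,-23),"short")):
        a,H=PL[n]; v=trace(p,f"vial_{vn}_center"); 
        for d in trace(p,f"plinth_{n}_top")[:1]:
            reg=d["region"]; vm=mask(hull(p,CI*(VI[vn][0]+1)+xy,(H,H+VI[vn][1])))>0
            sq=np.array([[1,1],[1,-1],[-1,-1],[-1,1]])*a/2
            def f(x):
                t=x[2]/100; R=np.array([[np.cos(t),-np.sin(t)],[np.sin(t),np.cos(t)]])
                m=mask(hull(p,sq@R.T+x[:2],(0,H))); return -iou(m*~vm,reg*~vm)
            o=min((fit(f,(*xy,k),(6,6,20)) for k in(10,40,70)),key=lambda o:o.fun)
            print(c,"plinth",n,round(float(d["p"]),2),o.x.round(1),round(-o.fun,2))
    for d in trace(p,"coaster_top")[:1]:
        o=fit(lambda x:-iou(mask(hull(p,CI*45+x,(0,10))),d["region"]),(635,-129),(5,5)); print(c,"coaster",round(float(d["p"]),2),o.x.round(1),round(-o.fun,2))
E
```

```text
wrist tall [(0.76, array([471.2, 263.8]), np.float64(0.95))]
wrist medium [(0.57, array([604.7, 120.6]), np.float64(0.49))]
wrist short [(0.59, array([437.8, -15.5]), np.float64(0.92)), (0.28, array([436., -20.]), np.float64(0.0))]
wrist plinth mid 0.85 [469.5 268.2  33.5] 0.96
wrist plinth high 0.81 [610.9 130.4  84.1] 0.68
wrist plinth low 0.86 [436.8 -22.3  43.6] 0.93
wrist coaster 0.37 [ 635. -129.] 0.0
top tall []
top medium [(0.89, array([606.4, 119.3]), np.float64(0.94)), (0.7, array([604., 116.]), np.float64(0.0))]
top short [(0.65, array([438. , -17.5]), np.float64(0.94)), (0.34, array([436., -20.]), np.float64(0.0))]
top plinth mid 0.98 [467.8 259.7  50.7] 0.47
top plinth high 0.73 [607.1 122.4  51.6] 0.94
top plinth low 0.58 [435.9 -23.2  42.6] 0.94
top coaster 0.91 [ 638.4 -125.6] 0.93
side tall [(0.55, array([469.7, 263.8]), np.float64(0.9))]
side medium [(0.78, array([605.3, 123.8]), np.float64(0.88))]
side short [(0.81, array([436.7, -13.9]), np.float64(0.95))]
side plinth mid 0.85 [468.8 269.8  29. ] 0.95
side plinth high 0.81 [607.3 129.1  57.2] 0.94
side plinth low 0.93 [434.9 -20.6  46.1] 0.93
side coaster 0.94 [ 637.1 -123.3] 0.97
```

{"api": "arm_command", "payload": {
  "steps": [
    [1,-31,-275,0,0],
    [1,-31,-275,0,0],
    [1,-31,-275,0,0],
    [1,-31,-275,0,0],
    [1,-31,-275,0,0],
    [1,-31,-275,0,0],
    [1,-31,-275,0,0],
    [1,-31,-275,0,0]
  ]
}}

```text
clock: 5.45
eef_pos: [437.1, -15.3, 224.4]
eef_rot: [3.142, -0.0, 2.91]
wrist_force: [0.2, -0.6, 0.2]
finger_gap: 93.8
finger_force: 0.0
```

```bash
cat >> h.py <<'E'
SQ=np.array([[1,1],[1,-1],[-1,-1],[-1,1]])/2
def fitplinth(p,n,xy,vn=None,vxy=None,k0=45):
    a,H=PL[n]; ds=trace(p,f"plinth_{n}_top")[:1]; out=[]
    vm=np.zeros((400,640),bool) if vn is None else mask(hull(p,CI*(VI[vn][0]+1)+vxy,(H,H+VI[vn][1])))>0
    for d in ds:
        def f(x):
            t=x[2]/100; R=np.array([[np.cos(t),-np.sin(t)],[np.sin(t),np.cos(t)]])
            return -iou(mask(hull(p,a*SQ@R.T+x[:2],(0,H)))*~vm,d["region"]*~vm)
        o=fit(f,(*xy,k0),(6,6,20)); out.append((round(float(d["p"]),2),o.x.round(1),round(-o.fun,2)))
    return out
E
python3 - <<'E'
from h import *
p=imaging.camera("wrist"); cv2.imwrite("pics/w2.png",p["img"][:,:,::-1])
print(fitvial(p,"short",(437.5,-15.5),20)); print(fitplinth(p,"low",(436,-22),"short",(437.5,-15.5)))
print(fitvial(p,"medium",(605,121),60)); print(fitplinth(p,"high",(607,126),"medium",(605,121),55))
for d in trace(p,"coaster_top")[:1]:
    o=fit(lambda x:-iou(mask(hull(p,CI*45+x,(0,10))),d["region"]),(635,-129),(5,5)); print("coaster",round(float(d["p"]),2),o.x.round(1),round(-o.fun,2))
print(monitor.read_state()["eef_pos"])
E
```

```text
[(0.59, array([437.8, -16.4]), np.float64(0.93)), (0.33, array([437.5, -15.5]), np.float64(0.0))]
[(0.57, array([435.9, -22.3,  44.3]), np.float64(0.95))]
[(0.66, array([604.3, 120.6]), np.float64(0.13))]
[(0.63, array([606.1, 127.2,  58.8]), np.float64(0.43))]
coaster 0.89 [ 636.3 -125.1] 0.33
[437.07022952 -16.00038341 224.42681807]
```

View pics/w2.png

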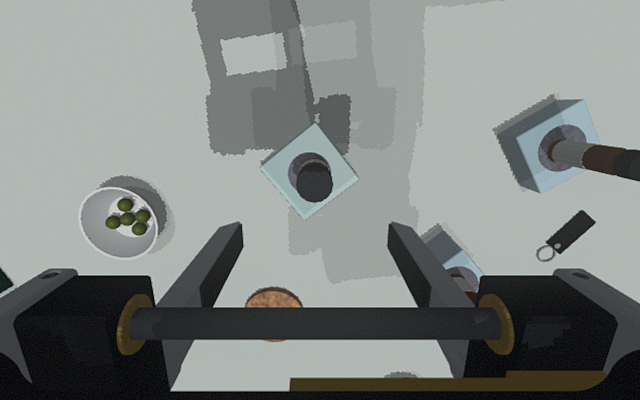

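The short vial is centred below the fingers (px 315,175), so I'm grasping it.

{"api": "arm_command", "payload": {
  "steps": [
    [1,0,0,50,0],
    [1,0,0,100,0],
    [1,0,0,130,0],
    [1,0,0,150,0],
    [1,0,0,165,0],
    [1,0,0,174,0],
    [1,0,0,174,0],
    [0.2,0,0,174,0],
    [0.2,0,0,174,0],
    [0.2,0,0,174,0],
    [0.2,0,0,174,0],
    [0.2,0,0,174,0],
    [0.2,0,0,174,0]
  ],
  "force": 15
}}

```text
clock: 7.38
eef_pos: [437.1, -16.3, 50.5]
eef_rot: [-3.142, 0.0, 2.909]
wrist_force: [-0.2, -0.2, 0.5]
finger_gap: 39.8
finger_force: 15.0
```

{"api": "arm_command", "payload": {
  "steps": [
    [0.2,0,0,-15,0],
    [0.2,0,0,-40,0],
    [0.2,-30,-8,-55,0],
    [0.2,-75,-20,-55,0],
    [0.2,-120,-32,-55,0],
    [0.2,-165,-45,-55,0],
    [0.2,-200,-54,-55,0],
    [0.2,-220,-59,-55,0],
    [0.2,-220,-59,-55,0],
    [0.2,-220,-59,-30,0],
    [0.2,-220,-59,-10,0],
    [0.2,-220,-59,0,0],
    [0.2,-220,-59,4,0],
    [0.2,-220,-59,7,0],
    [0.2,-220,-59,7,0]
  ]
}}

```text
clock: 9.25
eef_pos: [637.6, -124.5, 43.8]
eef_rot: [-3.142, 0.0, 2.909]
wrist_force: [0.3, 0.6, -1.3]
finger_gap: 39.6
finger_force: 15.0
```

Run:
```python
from h import *
for c in ("top","side"):
    p=imaging.camera(c); cv2.imwrite(f"pics/{c}3.png",cv2.resize(p["img"][100:350,200:500,::-1],None,fx=2.4,fy=2.4))
s=monitor.read_state(); print(s["eef_pos"],s["wrist_force"])
```

```text
[ 637.68257514 -124.51657495   43.89195421] [ 0.47312776  1.44241096 -1.2322114 ]
```

View pics/side3.png

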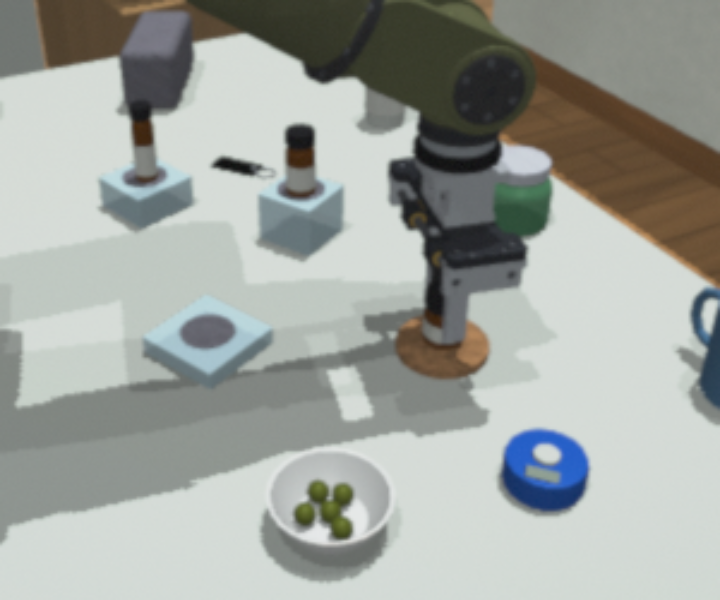

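The vial is over the coaster (px 440,335), in the middle. I'll lower the last 3 mm gently.

{"api": "arm_command", "payload": {
  "steps": [
    [0.2,0,0,1,0],
    [0.2,0,0,2,0],
    [0.2,0,0,2.5,0],
    [0.2,0,0,3,0],
    [0.2,0,0,3,0],
    [0.2,0,0,3,0]
  ]
}}

```text
clock: 10.1
eef_pos: [637.5, -124.5, 40.5]
eef_rot: [-3.142, 0.0, 2.909]
wrist_force: [-0.5, 1.1, 0.9]
finger_gap: 39.4
finger_force: 15.0
```

{"api": "arm_command", "payload": {
  "steps": [
    [0.5,0,0,3,0],
    [0.65,0,0,3,0],
    [1,0,0,3,0],
    [1,0,0,3,0],
    [1,0,0,3,0],
    [1,0,0,-20,0],
    [1,0,0,-70,0],
    [1,0,0,-130,0],
    [1,0,0,-185,0],
    [1,252,340,-185,0],
    [1,252,340,-185,0],
    [1,252,340,-185,0],
    [1,252,340,-185,0],
    [1,252,340,-185,0],
    [1,252,340,-185,0],
    [1,252,340,-185,0],
    [1,252,340,-185,0],
    [1,252,340,-185,0],
    [1,252,340,-185,0],
    [1,252,340,-185,0]
  ]
}}

```text
clock: 12.6
eef_pos: [471.2, 263.7, 225.5]
eef_rot: [-3.142, 0.0, 2.907]
wrist_force: [0.7, 0.1, 0.1]
finger_gap: 94.2
finger_force: 0.0
```

Run:
```python
from h import *
p=imaging.camera("wrist"); s=monitor.read_state(); print(s["eef_pos"])
print(fitvial(p,"tall",(471,264),40)); print(fitplinth(p,"mid",(469.5,268),"tall",(471,264),33))
print(fitplinth(p,"low",(436,-22)))
p=imaging.camera("side")
print(fitvial(p,"short",(637,-124),10),fitplinth(p,"low",(436,-22)))
p=imaging.camera("top")
print(fitvial(p,"short",(637,-124),10),fitplinth(p,"low",(436,-22)))
```

```text
[471.08778538 263.84313103 225.44109648]
[(0.78, array([470.8, 263.7]), np.float64(0.94))]
[(0.88, array([469.6, 268.2,  33.4]), np.float64(0.96))]
[(0.56, array([437.4, -22.6,  43. ]), np.float64(0.94))]
[(0.87, array([ 637.7, -122.3]), np.float64(0.95)), (0.73, array([ 637., -124.]), np.float64(0.0))] [(0.97, array([435.6, -20.5,  46. ]), np.float64(0.95))]
[(0.62, array([ 638.7, -125.2]), np.float64(0.95)), (0.52, array([ 637., -124.]), np.float64(0.0))] [(0.98, array([436.1, -23.4,  45.9]), np.float64(0.96))]
```

{"api": "arm_command", "payload": {
  "steps": [
    [1,0,0,40,0],
    [1,0,0,80,0],
    [1,0,0,110,0],
    [1,0,0,127,0],
    [1,0,0,135,0],
    [1,0,0,135,0],
    [0.1,0,0,135,0],
    [0.1,0,0,135,0],
    [0.1,0,0,135,0],
    [0.1,0,0,135,0],
    [0.1,0,0,135,0],
    [0.1,0,0,135,0],
    [0.1,0,0,135,0]
  ],
  "force": 15
}}

```text
clock: 14.72
eef_pos: [470.7, 264.5, 90.4]
eef_rot: [-3.142, -0.0, 2.909]
wrist_force: [0.2, -1.9, 1.1]
finger_gap: 27.6
finger_force: 0.6
```

{"api": "arm_command", "payload": {
  "steps": [
    [0.1,0,0,0,0],
    [0.1,0,0,0,0],
    [0.1,0,0,0,0],
    [0.1,0,0,-10,0],
    [0.1,0,0,-30,0],
    [0.1,0,0,-45,0],
    [0.1,-4,-40,-45,0],
    [0.1,-9,-85,-45,0],
    [0.1,-15,-135,-45,0],
    [0.1,-20,-185,-45,0],
    [0.1,-26,-235,-45,0],
    [0.1,-30,-270,-45,0],
    [0.1,-32,-287,-45,0],
    [0.1,-32,-287,-45,0],
    [0.1,-32,-287,-25,0],
    [0.1,-32,-287,-5,0],
    [0.1,-32,-287,8,0],
    [0.1,-32,-287,14,0],
    [0.1,-32,-287,17,0],
    [0.1,-32,-287,17,0]
  ]
}}

```text
clock: 17.23
eef_pos: [435.8, -22.1, 73.7]
eef_rot: [3.142, 0.0, 2.909]
wrist_force: [-0.1, 0.1, -0.7]
finger_gap: 25.7
finger_force: 15.0
```

Run:
```python
from h import *
p=imaging.camera("side"); cv2.imwrite("pics/side4.png",cv2.resize(p["img"][100:350,200:500,::-1],None,fx=2.4,fy=2.4))
s=monitor.read_state(); print(s["eef_pos"],s["wrist_force"],s["finger_force"],s["finger_gap"])
```

```text
[435.86329828 -22.10676761  73.80279031] [ 0.08961256 -0.7710466  -1.45585789] 14.999679028987885 25.838335955310367
```

View pics/side4.png

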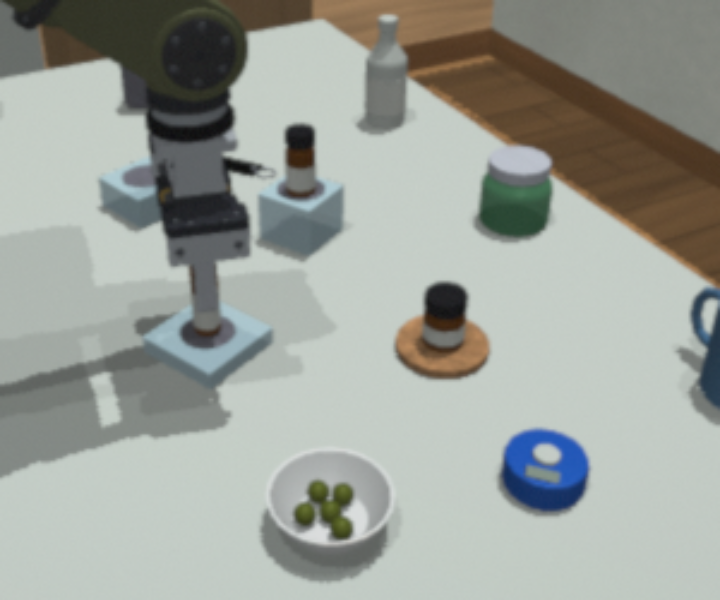

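The tall vial is held upright over the low pad (px 207,330), and the short one stands on the coaster (445,320). Lowering the last few mm.

{"api": "arm_command", "payload": {
  "steps": [
    [0.1,0,0,1,0],
    [0.1,0,0,2,0],
    [0.1,0,0,2.5,0],
    [0.1,0,0,3,0],
    [0.1,0,0,3,0],
    [0.1,0,0,3,0]
  ]
}}

```text
clock: 18.02
eef_pos: [435.6, -22.1, 70.5]
eef_rot: [-3.142, 0.0, 2.909]
wrist_force: [-0.1, -0.1, -0.3]
finger_gap: 25.6
finger_force: 15.0
```

{"api": "arm_command", "payload": {
  "steps": [
    [0.1,0,0,0.3,0],
    [0.1,0,0,0.6,0],
    [0.1,0,0,0.6,0]
  ]
}}

```text
clock: 18.4
eef_pos: [435.8, -22.1, 70.3]
eef_rot: [-3.142, 0.0, 2.909]
wrist_force: [-3.7, 1.2, 8.6]
finger_gap: 26.0
finger_force: 15.0
```

{"api": "arm_command", "payload": {
  "steps": [
    [0.1,0,0,-0.3,0],
    [0.1,0,0,-0.3,0],
    [0.4,0,0,-0.3,0],
    [1,0,0,-0.3,0],
    [1,0,0,-0.3,0],
    [1,0,0,-0.3,0],
    [1,0,0,-15,0],
    [1,0,0,-60,0],
    [1,0,0,-110,0],
    [1,0,0,-155,0],
    [1,0,0,-155,0],
    [1,-132,179,-155,0],
    [1,-132,179,-155,0],
    [1,-132,179,-155,0],
    [1,-132,179,-155,0],
    [1,-132,179,-155,0],
    [1,-132,179,-155,0],
    [1,-132,179,-155,0]
  ]
}}

```text
clock: 20.65
eef_pos: [604.9, 120.9, 225.2]
eef_rot: [3.142, 0.0, 2.908]
wrist_force: [-0.1, -0.3, 0.1]
finger_gap: 94.0
finger_force: 0.0
```

Run:
```python
from h import *
p=imaging.camera("wrist"); s=monitor.read_state(); print(s["eef_pos"])
cv2.imwrite("pics/w5.png",p["img"][:,:,::-1])
print(fitvial(p,"medium",(605.5,121.5),60)); print(fitplinth(p,"high",(607,126),"medium",(605.5,121.5),55))
print(fitvial(p,"tall",(435.5,-22),20),fitplinth(p,"mid",(469.5,268),k0=33))
for c in("side","top"):
    p=imaging.camera(c); print(c,fitvial(p,"tall",(435.5,-22),20),fitplinth(p,"mid",(469.5,268),k0=33))
```

```text
[604.99890858 120.90119798 225.34235662]
[(0.89, array([604.9, 119.9]), np.float64(0.95)), (0.27, array([591.3, 145.2]), np.float64(0.41))]
[(0.78, array([606.5, 123.9,  51. ]), np.float64(0.95))]
[(0.88, array([436.9, -21.7]), np.float64(0.96))] [(0.64, array([469.5, 267.8,  33.3]), np.float64(0.98))]
side [(0.96, array([436.2, -19.7]), np.float64(0.93))] [(0.66, array([469.2, 271.9,  27. ]), np.float64(0.93))]
top [(0.6, array([436.3, -22.8]), np.float64(0.8))] []
```

View pics/w5.png

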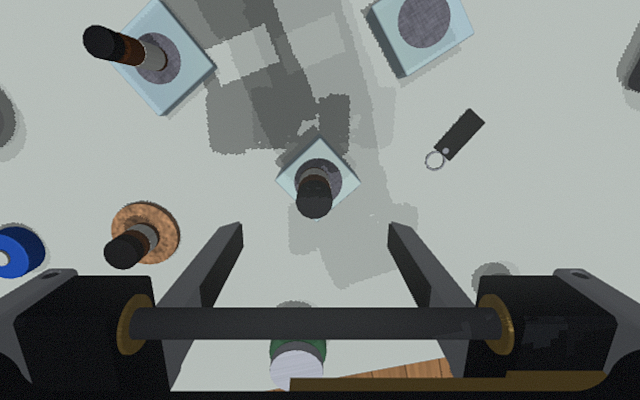

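The medium vial is under the gripper (px 315,190), and the tall vial stands in the middle of the low pad. Next is the medium.

{"api": "arm_command", "payload": {
  "steps": [
    [1,0,0,40,0],
    [1,0,0,80,0],
    [1,0,0,105,0],
    [1,0,0,118,0],
    [1,0,0,125,0],
    [1,0,0,125,0],
    [0.15,0,0,125,0],
    [0.15,0,0,125,0],
    [0.15,0,0,125,0],
    [0.15,0,0,125,0],
    [0.15,0,0,125,0],
    [0.15,0,0,125,0],
    [0.15,0,0,125,0],
    [0.15,0,0,125,0],
    [0.15,0,0,125,0]
  ],
  "force": 15
}}

```text
clock: 23.08
eef_pos: [605.4, 121.6, 99.8]
eef_rot: [-3.142, -0.0, 2.909]
wrist_force: [0.2, 0.0, 0.3]
finger_gap: 32.9
finger_force: 15.0
```

{"api": "arm_command", "payload": {
  "steps": [
    [0.15,0,0,-10,0],
    [0.15,0,0,-30,0],
    [0.15,0,0,-40,0],
    [0.15,25,17,-40,0],
    [0.15,60,40,-40,0],
    [0.15,95,64,-40,0],
    [0.15,130,87,-40,0],
    [0.15,155,104,-40,0],
    [0.15,166,112,-40,0],
    [0.15,166,112,-40,0],
    [0.15,166,112,-25,0],
    [0.15,166,112,-5,0],
    [0.15,166,112,8,0],
    [0.15,166,112,14,0],
    [0.15,166,112,17,0],
    [0.15,166,112,18,0],
    [0.15,166,112,19,0],
    [0.15,166,112,19,0],
    [0.15,166,112,19,0]
  ]
}}

```text
clock: 25.45
eef_pos: [469.8, 268.9, 81.0]
eef_rot: [3.141, 0.0, 2.909]
wrist_force: [0.0, -0.1, -0.8]
finger_gap: 33.2
finger_force: 15.0
```

{"api": "arm_command", "payload": {
  "steps": [
    [0.15,0,-0.7,0.4,0],
    [0.15,0,-0.7,0.8,0],
    [0.15,0,-0.7,1,0],
    [0.15,0,-0.7,1.2,0],
    [0.15,0,-0.7,1.2,0]
  ]
}}

```text
clock: 26.08
eef_pos: [469.6, 268.2, 79.8]
eef_rot: [-3.142, 0.0, 2.909]
wrist_force: [-1.9, -0.9, 3.7]
finger_gap: 33.0
finger_force: 15.0
```

{"api": "arm_command", "payload": {
  "steps": [
    [0.15,0,0,-0.3,0],
    [0.5,0,0,-0.3,0],
    [1,0,0,-0.3,0],
    [1,0,0,-0.3,0],
    [1,0,0,-0.3,0],
    [1,0,0,-15,0],
    [1,0,0,-60,0],
    [1,0,0,-110,0],
    [1,0,0,-145,0],
    [1,-254,-343,-145,0],
    [1,-254,-343,-145,0],
    [1,-254,-343,-145,0],
    [1,-254,-343,-145,0],
    [1,-254,-343,-145,0],
    [1,-254,-343,-145,0],
    [1,-254,-343,-145,0],
    [1,-254,-343,-145,0],
    [1,-254,-343,-145,0],
    [1,-254,-343,-145,0],
    [1,-254,-343,-145,0]
  ]
}}

```text
clock: 28.58
eef_pos: [637.5, -123.2, 225.2]
eef_rot: [-3.142, 0.0, 2.91]
wrist_force: [-0.0, -0.0, -0.5]
finger_gap: 93.9
finger_force: 0.0
```

Run:
```python
from h import *
p=imaging.camera("wrist"); s=monitor.read_state(); print(s["eef_pos"])
print(fitvial(p,"short",(637.5,-124.5),10),fitplinth(p,"high",(606.5,124),k0=51))
for c in("side","top"):
    p=imaging.camera(c); print(c,fitvial(p,"short",(637.5,-124.5),10),fitplinth(p,"high",(606.5,124),k0=51),fitvial(p,"medium",(469.5,268),40))
```

```text
[ 637.53962125 -123.33145075  225.0468832 ]
[(0.83, array([ 637.9, -124.2]), np.float64(0.96))] [(0.65, array([606.5, 124. ,  51. ]), np.float64(0.0))]
side [(0.59, array([ 638.5, -122.1]), np.float64(0.95))] [(0.9, array([605.7, 126. ,  51.5]), np.float64(0.96))] [(0.71, array([469. , 270.7]), np.float64(0.9)), (0.56, array([469.5, 268. ]), np.float64(0.0))]
top [] [(0.93, array([607.3, 122.8,  50.6]), np.float64(0.95))] [(0.79, array([470.1, 266.3]), np.float64(0.9))]
```

{"api": "arm_command", "payload": {
  "steps": [
    [1,0,-1,50,0],
    [1,0,-1,100,0],
    [1,0,-1,140,0],
    [1,0,-1,165,0],
    [1,0,-1,178,0],
    [1,0,-1,184,0],
    [1,0,-1,184,0],
    [0.2,0,-1,184,0],
    [0.2,0,-1,184,0],
    [0.2,0,-1,184,0],
    [0.2,0,-1,184,0],
    [0.2,0,-1,184,0],
    [0.2,0,-1,184,0],
    [0.2,0,-1,184,0],
    [0.2,0,-1,184,0]
  ],
  "force": 15
}}

```text
clock: 31.0
eef_pos: [637.3, -125.1, 40.7]
eef_rot: [3.142, 0.0, 2.909]
wrist_force: [-0.7, 1.0, 1.0]
finger_gap: 39.8
finger_force: 15.0
```

{"api": "arm_command", "payload": {
  "steps": [
    [0.2,0,0,-10,0],
    [0.2,0,0,-35,0],
    [0.2,0,0,-70,0],
    [0.2,0,0,-90,0],
    [0.2,10,25,-90,0],
    [0.2,25,65,-90,0],
    [0.2,42,112,-90,0],
    [0.2,60,160,-90,0],
    [0.2,76,203,-90,0],
    [0.2,85,226,-90,0],
    [0.2,88,235,-90,0],
    [0.2,88,235,-90,0],
    [0.2,88,235,-75,0],
    [0.2,88,235,-63,0],
    [0.2,88,235,-57,0],
    [0.2,88,235,-54,0],
    [0.2,88,235,-52,0],
    [0.2,88,235,-52,0],
    [0.2,88,235,-52,0]
  ]
}}

```text
clock: 33.38
eef_pos: [606.0, 123.9, 93.0]
eef_rot: [3.141, 0.0, 2.909]
wrist_force: [0.1, 0.1, -1.1]
finger_gap: 39.5
finger_force: 15.0
```

Run:
```python
from h import *
p=imaging.camera("side"); cv2.imwrite("pics/side6.png",cv2.resize(p["img"][100:350,200:500,::-1],None,fx=2.4,fy=2.4))
s=monitor.read_state(); print(s["eef_pos"],s["wrist_force"])
```

```text
[606.01949493 123.88244538  92.91846435] [ 0.19554851  0.44016639 -1.30341764]
```

View pics/side6.png

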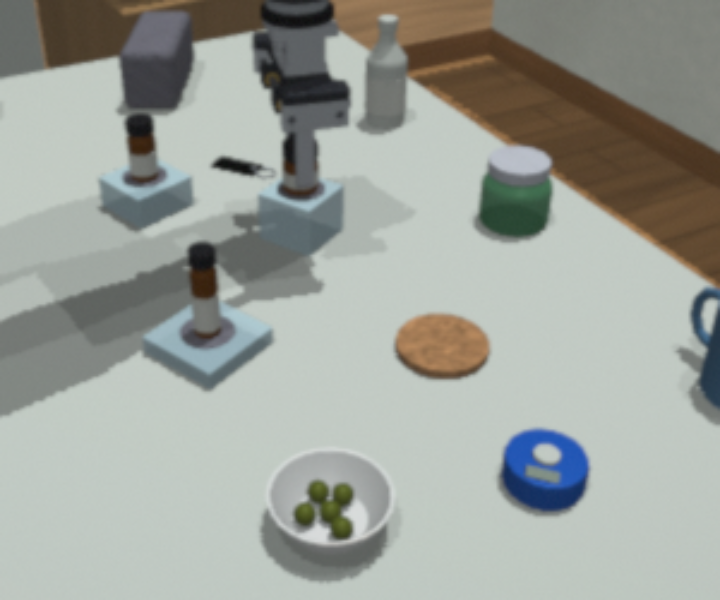

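The other two vials stand on their pads, and the short one is just above the high pad (px 300,190). Lowering.

{"api": "arm_command", "payload": {
  "steps": [
    [0.2,0,0,0.7,0],
    [0.2,0,0,1.4,0],
    [0.2,0,0,1.8,0],
    [0.2,0,0,2.2,0],
    [0.2,0,0,2.2,0],
    [0.2,0,0,2.2,0]
  ]
}}

```text
clock: 34.17
eef_pos: [606.0, 123.9, 90.6]
eef_rot: [3.142, 0.0, 2.909]
wrist_force: [-2.3, -0.7, 2.0]
finger_gap: 39.7
finger_force: 15.0
```

{"api": "arm_command", "payload": {
  "steps": [
    [0.2,0,0,-0.1,0],
    [0.6,0,0,-0.1,0],
    [1,0,0,-0.1,0],
    [1,0,0,-0.1,0],
    [1,0,0,-0.1,0],
    [1,0,0,-15,0],
    [1,0,0,-60,0],
    [1,0,0,-110,0],
    [1,0,0,-140,0],
    [1,0,0,-140,0],
    [1,0,0,-140,0],
    [1,0,0,-140,0]
  ]
}}

```text
clock: 35.67
eef_pos: [605.5, 123.8, 229.3]
eef_rot: [-3.141, -0.002, 2.909]
wrist_force: [0.4, 0.3, -0.7]
finger_gap: 93.7
finger_force: 0.0
```

Run:
```python
from h import *
p=imaging.camera("wrist"); cv2.imwrite("pics/w7.png",p["img"][:,:,::-1]); print(monitor.read_state()["eef_pos"])
print(fitvial(p,"short",(606,124),60),fitplinth(p,"high",(606,124),"short",(606,124),51))
p=imaging.camera("top"); cv2.imwrite("pics/t7.png",cv2.resize(p["img"][100:320,130:530,::-1],None,fx=2,fy=2))
```

```text
[605.62936811 123.77829318 229.38974099]
[(0.92, array([606.4, 123.5]), np.float64(0.93))] [(0.93, array([606.6, 124.4,  52.6]), np.float64(0.94))]
```

View pics/w7.png

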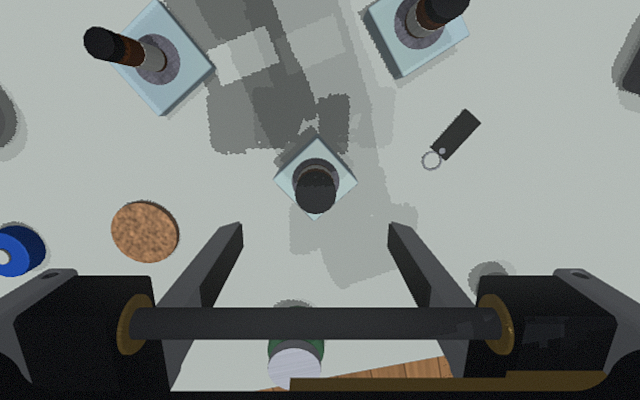

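All three vials stand upright in the middle of their pads, the coaster (px 145,233) is empty, and the tag is where it was. Handing in.

```bash
python3 -c "
from cell import job; print(job.sign_off())"
```

```text
the job is handed in; nothing more can be done
None
```

The job is handed in: the tall vial is on the low plinth, the medium on the middle and the short on the high, each upright at the middle of its pad within the 1–2 mm I could measure, with the coaster empty and the dish, timer and tag not touched.

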